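Uncover the bobbin bay of the winder

TASK

The bobbin in the winder has to be changed: press the orange snap tab all the way in, until it is flush with the ledge, and then push the freed blue cover along by its ridge, off its seat and onto the white parking ledge, so that the bobbin bay is wholly uncovered and the cover lies flat on the ledge. Only press and push with the fingertips: do not lift or tip the cover, do not push it off the winder, and leave the thread cone, the spare bobbin and the pin jar where they stand.

Things in the scene. Friction and masses are not known exactly. Their poses are not given: they have to be found in the camera images.
- winder: White bench bobbin winder, fixed, 285 mm (its x, from -150 to +135) by 140 mm (y), origin at bench level. Along its +x: a hump from x=-150 to -87, top 67 mm up, with a bobbin on a spindle and a tension disc (up to 89 mm) at x=-120, y=+45 and -45; the seat of the cover, x=-87 to -3.5; the parking ledge, x=-3.5 to 129; a blue end stop 6 mm high, x=129 to 135.
- seat (a point): Centre of the seat at its support level, 53 mm above the bench: a grey frame round the bobbin bay (50 mm square, 23 mm deep). Side rails 74 mm apart, tops 63 mm up, flank the seat only. Two small ears at its rear corners (x=-87 to -75 mm of the winder, 26 mm and more off the centre line, 67 mm high) hold the cover's rear edge down until it has slid 12 mm.
- ledge (a point): Point on the flat white parking ledge, 50 mm above the bench (a 3 mm step down from the seat), on the winder's centre line at x=62.5 mm: where the middle of the parked cover fits best.
- cover: Loose blue cover, 0.06 to 0.13 kg, a plate 80 (x) by 70 (y) by 8 mm, origin at the centre of its underside. It starts in the seat, origin at point seat, axes parallel to the winder's, and slides off only towards the winder's +x, once the tab is in, passing over the tab. It is off the seat when its origin is beyond x=36.5 mm of the winder; it meets the end stop at x=89 mm.
- cover_ridge (a point): Top centre of the dark blue ridge on the cover, 22 mm above the cover's underside, over its origin. The ridge is 8 mm thick (cover's x), 44 mm long (cover's y) and stands 14 mm above the plate: the thing to push against, on its face towards the hump.
- snap_tab (a joint): How far the orange snap tab is pushed down into the ledge, m: about 0 = out (standing 14 mm above the ledge and 3 mm above the cover's top, blocking the cover), 0.014 = fully in, flush with the ledge. It moves straight down against about 5 N of friction and stays where it is left.
- tab_pad (a point): Point to press on the top of the orange tab, on its centre line, 30 mm from its edge at the cover. The tab's top is 44 mm (winder's x, -3 to +41) by 26 mm (y); this point lies at x=27 mm, y=0 of the winder and moves down with the tab.
- thread_cone: Bystander: red cone of thread standing on the bench, 52 mm wide at its foot, 85 mm high, origin at the centre of its underside.
- spare_bobbin: Bystander: steel bobbin with green thread, 21 mm wide, 11.5 mm high, on the bench, origin at the centre of its underside.
- pin_jar: Bystander: yellow jar of pins with a black cap, 48 mm wide, 45 mm high, on the bench, origin at the centre of its underside.
Things that resemble listed ones, but are neither listed nor needed, are in the scene too. Of the things that look like the cover, the middle-sized one is meant.

How it is judged:
By the outcome, as a careful person would: the job done as asked, in the order asked, and still so for the second after the job is handed in, with the robot touching nothing.
It also fails if it takes over 38 s, if anything falls off the work surface, if the arm or the gripper's body presses on something with over 40 N, if the wrist force passes 120 N, or if a joint passes its speed limit or range.

ROBOT

A 6-joint arm with a two-finger parallel gripper is mounted at the origin on the work surface. World frame = base frame: x ahead of the robot, y to its left, z up, the work surface at z = 0. Lengths are in mm, angles in degrees, forces in N, time in s.
With the tool pointing down it reaches from about 300 to 850 mm from the base axis. Payload 4.2 kg.
Tool frame: the origin (TCP) lies at the very end of the fingers, on their centre line; the grasp point (between the pads) lies 19 mm behind it (env.grasp_offset is the distance from the TCP to the grasp point, in mm); z points along the fingers, y is the line along which they close (so a half turn about z gives the same grasp; the last joint's range is limited). The gripper opens to 91 mm and grips with 3 to 60 N. Pads are 32 mm wide; open, the fingers measure 118 mm over their backs; the gripper's body (76 mm by 178 mm) begins 60 mm behind the grasp point.
Start: joints at [70.417, 18.312, 89.639, -0, 72.044, -1.146], TCP at [181.861, 545.5, 213.976] pointing down, gripper open.
Joint ranges: [-177.97, 177.97], [-48.28, 115.42], [12.27, 149.76], [-77.06, 257.06], [2.81, 150.46], [-146.56, 146.56]. Speed limits (degrees/s): [147.25, 147.25, 180, 180, 180, 180].

INTERFACE

Orientations are given as [roll, pitch, yaw] about the fixed x, y, z axes, in that order (R = Rz(yaw) Ry(pitch) Rx(roll)).
In Python, from workcell import env gives the robot as it stands. The module is installed in compiled form; this text tells all that it offers.
- The arm moves only by the tool send_rows, never from a script. Its argument "motion" is a list of rows, each an object of numbers: "tx", "ty", "tz": the shift along the tool's x, y, z in units of 500 mm (1.0 is 500 mm); "rx", "ry", "rz": the turn, a rotation vector about the tool's x, y, z in units of 30 degrees (1.0 is 30 degrees); "gripper": the closure, from -1 (fully open) to 1 (shut). In form: [{"tx": .., "ty": .., "tz": .., "rx": .., "ry": .., "rz": .., "gripper": ..}, ...]. A call has 1 to 12 rows; each row shifts and turns the commanded pose from where the row before left it, along the tool's axes as they then stand; what a row does not reach is not made up. A row lasts 1/8 s, in which the tool goes at most 62.5 mm and 10.7 degrees, less where a joint would pass 70% of its speed; a pose out of reach is approached as far as the arm can. A call with a number of a shift or a turn outside -1 to 1 is refused whole. A call with a gripper value outside its range is refused whole. The fingers move at their own pace and stop on an object; "grip_force" is the grip in N (left out, the last holds). Time passes only in rows, so rows that do not move let the fingers close. It gives the time, the measured TCP pose, the force, the opening and the grip force at its end, in the units of the state.
- env.state(): the state, without advancing time (a new reading comes with each control period).
- env.grab_frame(name): name is "side" or "top"; returns a dict with "frame" (480x640x3 uint8, red, green, blue), "vertical_fov" (degrees; the focal length in pixels is half the picture's height over the tangent of half this angle, whatever the lens; pixels are square), "cx", "cy" (the principal point, pixels), "rvec" (rotation vector, rad) and "tvec" (3), from world to camera coordinates, as OpenCV has them. Camera axes: x right, y down, z forward; pixel columns grow to the right and rows downward; lengths in mm; the calibration is good to about 2 mm. A picture is of the moment at which its call begins. There is no depth.
- env.job_done(): hands the job in; it is judged then, once.
The state is a dict: "time_s": time; "qpos": joint angles; "qvel": joint speeds; "effort": joint torques, N m; "ee_pos": TCP position; "ee_rot": TCP orientation; "force": force on the tool from outside, world axes, zero at the start; "torque": the same for the moment, N m; "gripper_width": finger opening in mm; "gripper_force": force on a finger pad.
Only numpy, scipy, OpenCV 4.12 (cv2) and the standard library are available. Lean on these libraries where they do the work, as an engineer would, in place of code of your own. Each camera call takes 0.05 s, during which the arm holds its last target. There are 200 camera calls.

## Working session

There is one attempt and no reset: what is moved stays moved. The work goes in short steps, Python scripts to look and compute and a tool call to move; the robot and the scene stay as the last step left them, time stands still between calls to the robot, and variables do not carry over. Pictures are saved under pics/ and viewed, at most 10 in all, crops included, and the job is handed in when it is done.

Besides the shell and the picture viewer there is one more tool, called after ">>>" as name(argument=value, ...), one argument or row to a line, values as JSON. send_rows: Moves the arm, as the interface text tells. Shifts and turns lie within -1 to 1; 1 stands for 500 mm of shift or 30 degrees of turn. Its arguments: {"type":"object","properties":{"motion":{"type":"array"},"grip_force":{"type":"number"}},"required":["motion"]}

```bash
mkdir -p pics; cat > h.py <<'E'
import numpy as np, cv2
from workcell import env
def grab(n,f):
    g=env.grab_frame(n); cv2.imwrite('pics/'+f,g['frame'][:,:,::-1]); return g
def cam(g):
    F=240/np.tan(np.radians(g['vertical_fov'])/2)
    K=np.array([[F,0,g['cx']],[0,F,g['cy']],[0,0,1.]]); R=cv2.Rodrigues(np.array(g['rvec'],float))[0]
    return K,R,np.array(g['tvec'],float).ravel()
def ray(g,u,v,z):
    K,R,t=cam(g); d=R.T@np.linalg.inv(K)@[u,v,1]; c=-R.T@t
    return c+d*(z-c[2])/d[2]
def proj(g,P):
    K,R,t=cam(g); return cv2.projectPoints(np.array(P,float).reshape(-1,1,3),R,t,K,None)[0].reshape(-1,2)
E
python3 - <<'E'
from h import *
import pickle
for n in('top','side'):
    g=grab(n,n+'0.png'); pickle.dump(g,open(n+'0.pkl','wb')); print(n,{k:v for k,v in g.items() if k!='frame'})
print(env.state())
E
```

```text
top {'vertical_fov': 44.26937211155511, 'cx': 318.02667408947303, 'cy': 239.04597935094742, 'rvec': array([ 2.1458426 , -2.12300494,  0.15567387]), 'tvec': array([  14.13909714,  602.95896548, 1184.83592262])}
side {'vertical_fov': 54.514810071564554, 'cx': 317.52551890180064, 'cy': 232.75975881262067, 'rvec': array([ 2.12814033, -0.27035647,  0.15509811]), 'tvec': array([-589.65002434,  147.56378087,  723.96721014])}
{'time_s': 0.1, 'qpos': array([ 7.04182268e+01,  1.83488663e+01,  8.96990489e+01,  1.00629614e-03,
        7.20424981e+01, -1.14491429e+00]), 'qvel': array([ 0.0843897 ,  0.00975112, -0.16757475,  0.06534705,  0.09520508,
        0.10695878]), 'effort': array([ 1.66856200e-03, -4.13337207e+01, -2.32506216e+01,  7.29277125e-02,
        4.24142880e-02, -4.99462112e-05]), 'ee_pos': array([181.68634246, 545.07815288, 213.19792386]), 'ee_rot': array([-1.79909624e+02, -2.76315729e-03,  1.61562828e+02]), 'force': array([-0.13997037,  1.12230216, -0.29686323]), 'torque': array([-0.08522831, -0.01576534, -0.02903981]), 'gripper_force': 0.0, 'gripper_width': 91.2173087508173}
```

View pics/top0.png

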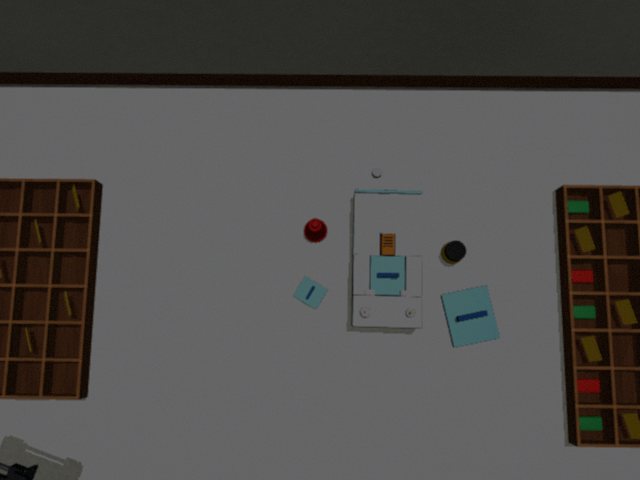

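View pics/side0.png

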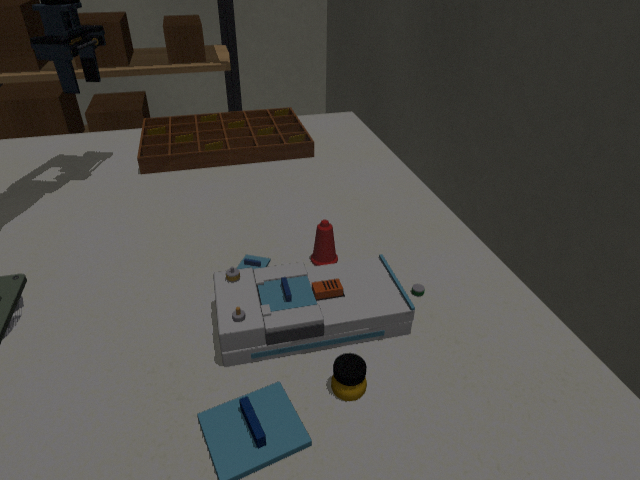

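The top view shows three blue covers: small on the bench at (311,292), middle-sized in the winder at (388,275) and large on the bench at (470,316). The middle one, in the seat beside the orange tab at (388,244), fits. Next I'll confirm it in one crop and measure.

```bash
python3 - <<'E'
from h import *
import pickle
g=pickle.load(open('top0.pkl','rb')); s=pickle.load(open('side0.pkl','rb'))
f=g['frame']; hsv=cv2.cvtColor(f,cv2.COLOR_RGB2HSV)
def blob(lo,hi,x0,y0,x1,y1):
    m=cv2.inRange(hsv,lo,hi); k=np.zeros_like(m); k[y0:y1,x0:x1]=m[y0:y1,x0:x1]
    c=max(cv2.findContours(k,0,2)[0],key=cv2.contourArea); return cv2.minAreaRect(c)
rid=blob((105,120,20),(125,255,255),365,250,410,300)
cov=blob((85,50,40),(104,255,255),365,250,410,300)
tab=blob((5,120,60),(22,255,255),370,225,405,262)
stop=blob((85,40,40),(104,255,255),345,180,430,200)
for n,b,z in(('ridge',rid,75),('cover',cov,61),('tab',tab,64),('stop',stop,56)):
    P=np.array([ray(g,*p,z)[:2] for p in cv2.boxPoints(b)]); print(n,b,ray(g,*b[0],z).round(1)); print(P.round(0).tolist())
im=f[170:340,290:510]; im=cv2.convertScaleAbs(cv2.resize(im,None,fx=3.5,fy=3.5,interpolation=2),alpha=1.6); cv2.imwrite('pics/crop.png',im[:,:,::-1])
E
```

```text
ridge ((387.5, 274.5), (3.0, 21.0), 90.0) [ 527.3 -120.9   75. ]
[[530.0, -100.0], [531.0, -142.0], [524.0, -142.0], [524.0, -100.0]]
cover ((387.0, 275.0), (40.0, 34.0), 90.0) [ 527.7 -121.4   61. ]
[[569.0, -87.0], [569.0, -157.0], [487.0, -156.0], [487.0, -87.0]]
tab ((388.0, 244.0), (20.0, 12.0), 90.0) [ 591.3 -123.5   64. ]
[[612.0, -111.0], [612.0, -136.0], [571.0, -136.0], [570.0, -111.0]]
stop ((387.98419189453125, 191.22792053222656), (66.04961395263672, 3.107961416244507), 1.2453641891479492) [ 704.5 -125.1   56. ]
[[702.0, -56.0], [709.0, -56.0], [707.0, -194.0], [700.0, -194.0]]
```

View pics/crop.png

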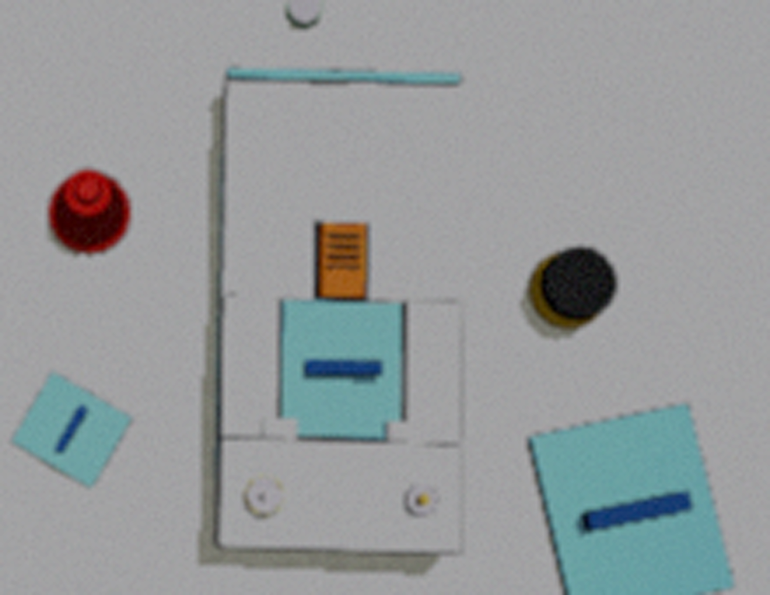

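The crop confirms it: the middle cover sits in the grey seat with its ridge at crop (343,368), next to the orange tab at (343,262). Measured sizes match (cover 82x70, ridge 42, ridge to stop 177 mm).

This puts the winder origin near (572.7, -122.2) at a yaw of about -1.1°, and the tab pad at (599.7, -122.7). First I'll turn the tool to yaw 88.9 (tool x is along the winder's y, tool y along its +x) and shut the fingers.

>>> send_rows(
  motion=[
    {"rz":0.346,"gripper":1},
    {"rz":0.346,"gripper":1},
    {"rz":0.346,"gripper":1},
    {"rz":0.346,"gripper":1},
    {"rz":0.346,"gripper":1},
    {"rz":0.346,"gripper":1},
    {"rz":0.346,"gripper":1},
    {"gripper":1},
    {"gripper":1},
  ],
  grip_force=20,
)

```text
invalid input at $.motion[0]: expected keys tx, ty, tz, rx, ry, rz, gripper
```

>>> send_rows(
  motion=[
    {"tx":0,"ty":0,"tz":0,"rx":0,"ry":0,"rz":0.346,"gripper":1},
    {"tx":0,"ty":0,"tz":0,"rx":0,"ry":0,"rz":0.346,"gripper":1},
    {"tx":0,"ty":0,"tz":0,"rx":0,"ry":0,"rz":0.346,"gripper":1},
    {"tx":0,"ty":0,"tz":0,"rx":0,"ry":0,"rz":0.346,"gripper":1},
    {"tx":0,"ty":0,"tz":0,"rx":0,"ry":0,"rz":0.346,"gripper":1},
    {"tx":0,"ty":0,"tz":0,"rx":0,"ry":0,"rz":0.346,"gripper":1},
    {"tx":0,"ty":0,"tz":0,"rx":0,"ry":0,"rz":0.346,"gripper":1},
    {"tx":0,"ty":0,"tz":0,"rx":0,"ry":0,"rz":0,"gripper":1},
  ],
  grip_force=20,
)

```text
time_s: 1.1
ee_pos: [181.8, 545.3, 213.6]
ee_rot: [-180.0, 0.0, 89.0]
force: [0.2, -0.0, -0.7]
gripper_width: 14.0
gripper_force: 0.0
```

>>> send_rows(
  motion=[
    {"tx":-0.095,"ty":0.062,"tz":0,"rx":0,"ry":0,"rz":0,"gripper":1},
    {"tx":-0.095,"ty":0.062,"tz":0,"rx":0,"ry":0,"rz":0,"gripper":1},
    {"tx":-0.095,"ty":0.062,"tz":0,"rx":0,"ry":0,"rz":0,"gripper":1},
    {"tx":-0.095,"ty":0.062,"tz":0,"rx":0,"ry":0,"rz":0,"gripper":1},
    {"tx":-0.095,"ty":0.062,"tz":0,"rx":0,"ry":0,"rz":0,"gripper":1},
    {"tx":-0.095,"ty":0.062,"tz":0,"rx":0,"ry":0,"rz":0,"gripper":1},
    {"tx":-0.095,"ty":0.062,"tz":0,"rx":0,"ry":0,"rz":0,"gripper":1},
    {"tx":-0.095,"ty":0.062,"tz":0,"rx":0,"ry":0,"rz":0,"gripper":1},
    {"tx":-0.095,"ty":0.062,"tz":0,"rx":0,"ry":0,"rz":0,"gripper":1},
    {"tx":-0.095,"ty":0.062,"tz":0,"rx":0,"ry":0,"rz":0,"gripper":1},
    {"tx":-0.095,"ty":0.062,"tz":0,"rx":0,"ry":0,"rz":0,"gripper":1},
    {"tx":-0.095,"ty":0.062,"tz":0,"rx":0,"ry":0,"rz":0,"gripper":1},
  ],
)

```text
time_s: 2.6
ee_pos: [543.6, -33.2, 213.8]
ee_rot: [180.0, -0.0, 89.1]
force: [0.3, 0.5, -0.1]
gripper_width: 0.5
gripper_force: 0.0
```

>>> send_rows(
  motion=[
    {"tx":-0.09,"ty":0.058,"tz":0,"rx":0,"ry":0,"rz":0,"gripper":1},
    {"tx":-0.09,"ty":0.058,"tz":0.06,"rx":0,"ry":0,"rz":0,"gripper":1},
    {"tx":0,"ty":0,"tz":0.1,"rx":0,"ry":0,"rz":0,"gripper":1},
    {"tx":0,"ty":0,"tz":0.06,"rx":0,"ry":0,"rz":0,"gripper":1},
    {"tx":0,"ty":0,"tz":0,"rx":0,"ry":0,"rz":0,"gripper":1},
  ],
)

```text
time_s: 3.22
ee_pos: [597.2, -122.4, 101.2]
ee_rot: [-179.6, -0.1, 89.0]
force: [0.2, -0.4, 0.2]
gripper_width: 0.5
gripper_force: 0.0
```

```bash
python3 - <<'E'
from h import *
g=grab('side','s1.png'); t=grab('top','t1.png')
print(proj(g,[[599.7,-122.7,64],env.state()['ee_pos']]),env.state()['ee_pos'])
a=cv2.resize(g['frame'][170:350,190:430],(800,600),interpolation=2); cv2.imwrite('pics/s1.png',cv2.convertScaleAbs(a,alpha=1.3)[:,:,::-1])
E
```

```text
[[331.72948474 283.72871058]
 [332.39358421 262.33141561]] [ 599.82029692 -122.65755518  104.84632339]
```

View pics/s1.png

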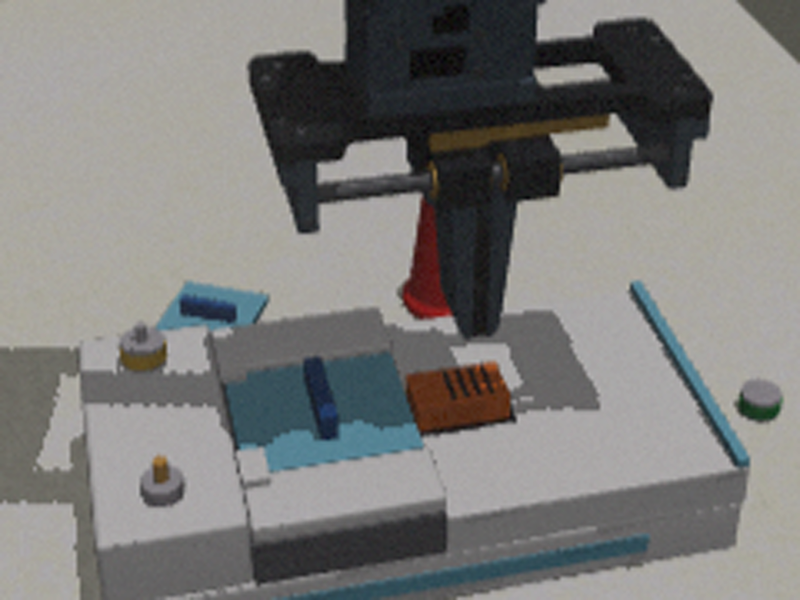

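The view shows the tip at crop (480,335) above the tab, whose top is at crop (455,385). The projected pad at (473,379) lies on the tab where expected, so I'll descend and press gently.

>>> send_rows(
  motion=[
    {"tx":0,"ty":0,"tz":0.04,"rx":0,"ry":0,"rz":0,"gripper":1},
    {"tx":0,"ty":0,"tz":0.03,"rx":0,"ry":0,"rz":0,"gripper":1},
    {"tx":0,"ty":0,"tz":0.008,"rx":0,"ry":0,"rz":0,"gripper":1},
    {"tx":0,"ty":0,"tz":0.006,"rx":0,"ry":0,"rz":0,"gripper":1},
    {"tx":0,"ty":0,"tz":0.006,"rx":0,"ry":0,"rz":0,"gripper":1},
    {"tx":0,"ty":0,"tz":0.006,"rx":0,"ry":0,"rz":0,"gripper":1},
    {"tx":0,"ty":0,"tz":0.006,"rx":0,"ry":0,"rz":0,"gripper":1},
    {"tx":0,"ty":0,"tz":0.004,"rx":0,"ry":0,"rz":0,"gripper":1},
    {"tx":0,"ty":0,"tz":0,"rx":0,"ry":0,"rz":0,"gripper":1},
    {"tx":0,"ty":0,"tz":0,"rx":0,"ry":0,"rz":0,"gripper":1},
  ],
)

```text
time_s: 4.58
ee_pos: [599.3, -122.6, 51.2]
ee_rot: [180.0, -0.0, 88.9]
force: [-0.5, 0.7, 4.3]
gripper_width: 0.5
gripper_force: 2.4
```

>>> send_rows(
  motion=[
    {"tx":0,"ty":0,"tz":0.003,"rx":0,"ry":0,"rz":0,"gripper":1},
    {"tx":0,"ty":0,"tz":0.002,"rx":0,"ry":0,"rz":0,"gripper":1},
    {"tx":0,"ty":0,"tz":0,"rx":0,"ry":0,"rz":0,"gripper":1},
    {"tx":0,"ty":0,"tz":0,"rx":0,"ry":0,"rz":0,"gripper":1},
  ],
)

```text
time_s: 5.08
ee_pos: [599.3, -122.6, 50.3]
ee_rot: [179.9, 0.0, 88.9]
force: [-3.8, 1.1, 14.4]
gripper_width: 0.4
gripper_force: 6.9
```

>>> send_rows(
  motion=[
    {"tx":0,"ty":0,"tz":0.003,"rx":0,"ry":0,"rz":0,"gripper":1},
    {"tx":0,"ty":0,"tz":0,"rx":0,"ry":0,"rz":0,"gripper":1},
    {"tx":0,"ty":0,"tz":0,"rx":0,"ry":0,"rz":0,"gripper":1},
  ],
)

```text
time_s: 5.45
ee_pos: [599.4, -122.6, 50.3]
ee_rot: [179.9, 0.0, 88.9]
force: [-6.6, 2.1, 22.0]
gripper_width: 0.6
gripper_force: 10.9
```

The arm stalled at z=50.3 while the force rose to 22 N, so the tab is bottomed out. I'll lift off and go behind the ridge.

>>> send_rows(
  motion=[
    {"tx":0,"ty":0,"tz":-0.054,"rx":0,"ry":0,"rz":0,"gripper":1},
    {"tx":0,"ty":0,"tz":-0.08,"rx":0,"ry":0,"rz":0,"gripper":1},
    {"tx":0,"ty":-0.093,"tz":0,"rx":0,"ry":0,"rz":0,"gripper":1},
    {"tx":0,"ty":-0.1,"tz":0,"rx":0,"ry":0,"rz":0,"gripper":1},
    {"tx":0,"ty":0,"tz":0.0,"rx":0,"ry":0,"rz":0,"gripper":1},
    {"tx":0,"ty":0,"tz":0.04,"rx":0,"ry":0,"rz":0,"gripper":1},
    {"tx":0,"ty":0,"tz":0.0,"rx":0,"ry":0,"rz":0,"gripper":1},
    {"tx":0,"ty":0,"tz":0.0,"rx":0,"ry":0,"rz":0,"gripper":1},
  ],
)

```text
time_s: 6.45
ee_pos: [503.7, -121.0, 94.1]
ee_rot: [179.9, 0.0, 88.9]
force: [0.0, -0.3, 0.2]
gripper_width: 0.3
gripper_force: 0.0
```

```bash
python3 - <<'E'
from h import *
g=grab('side','s2.png'); print(env.state()['ee_pos'],env.state()['ee_rot'])
a=cv2.resize(g['frame'][170:350,190:430],(800,600),interpolation=2); cv2.imwrite('pics/s2.png',cv2.convertScaleAbs(a,alpha=1.3)[:,:,::-1])
E
```

```text
[ 503.71183256 -120.97102908   94.25595038] [1.79930483e+02 1.32278820e-02 8.89113522e+01]
```

View pics/s2.png

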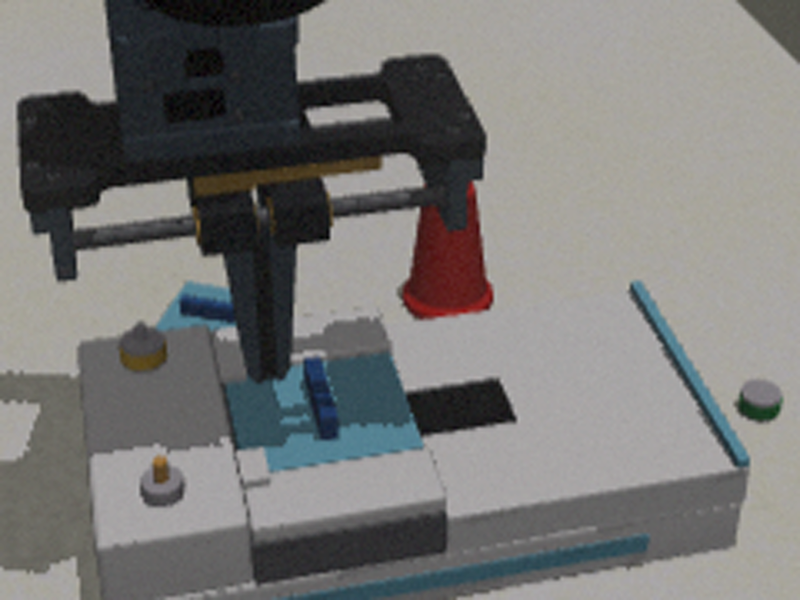

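The tab is sunk: its slot at crop (460,405) is level with the ledge and no orange stands up. The finger hangs between the hump and the ridge at (320,398). I'll lower it and start pushing.

>>> send_rows(
  motion=[
    {"tx":0,"ty":0,"tz":0.04,"rx":0,"ry":0,"rz":0,"gripper":1},
    {"tx":0,"ty":0,"tz":0.021,"rx":0,"ry":0,"rz":0,"gripper":1},
    {"tx":0,"ty":0,"tz":0,"rx":0,"ry":0,"rz":0,"gripper":1},
    {"tx":0,"ty":0.012,"tz":0,"rx":0,"ry":0,"rz":0,"gripper":1},
    {"tx":0,"ty":0.008,"tz":0,"rx":0,"ry":0,"rz":0,"gripper":1},
    {"tx":0,"ty":0.008,"tz":0,"rx":0,"ry":0,"rz":0,"gripper":1},
    {"tx":0,"ty":0.008,"tz":0,"rx":0,"ry":0,"rz":0,"gripper":1},
    {"tx":0,"ty":0.008,"tz":0,"rx":0,"ry":0,"rz":0,"gripper":1},
    {"tx":0,"ty":0,"tz":0,"rx":0,"ry":0,"rz":0,"gripper":1},
  ],
)

```text
time_s: 7.62
ee_pos: [525.2, -121.2, 63.4]
ee_rot: [180.0, 0.0, 88.9]
force: [-1.2, 0.4, 0.0]
gripper_width: 0.5
gripper_force: 0.0
```

```bash
python3 - <<'E'
from h import *
g=grab('side','s3.png'); print(env.state()['ee_pos'],env.state()['force'])
a=cv2.resize(g['frame'][170:350,190:430],(800,600),interpolation=2); cv2.imwrite('pics/s3.png',cv2.convertScaleAbs(a,alpha=1.3)[:,:,::-1])
E
```

```text
[ 524.95539708 -121.20664763   63.38978997] [ 0.41183466  0.17681401 -0.13514122]
```

View pics/s3.png

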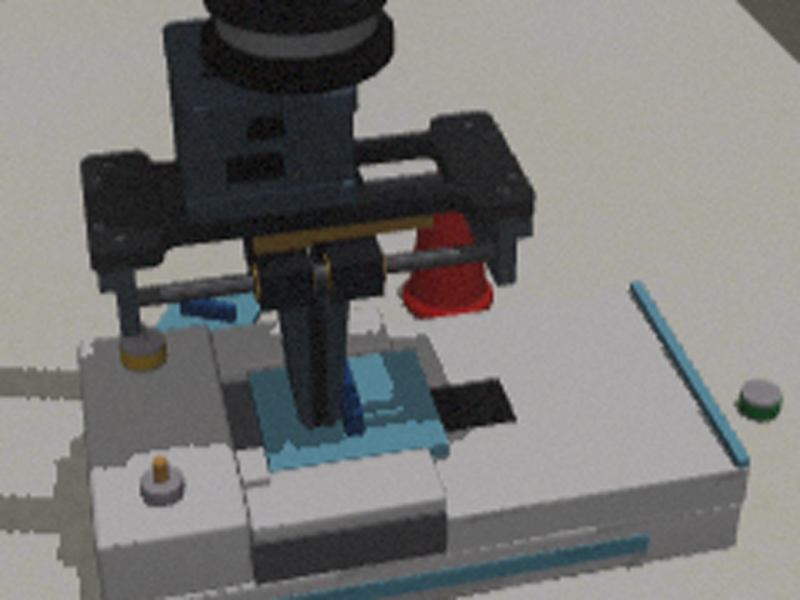

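The cover has slid about 12 mm with the ridge at crop (353,400) against the finger, and the tab stays down beneath it. I'll keep pushing.

>>> send_rows(
  motion=[
    {"tx":0,"ty":0.01,"tz":0,"rx":0,"ry":0,"rz":0,"gripper":1},
    {"tx":0,"ty":0.01,"tz":0,"rx":0,"ry":0,"rz":0,"gripper":1},
    {"tx":0,"ty":0.01,"tz":0,"rx":0,"ry":0,"rz":0,"gripper":1},
    {"tx":0,"ty":0.01,"tz":0,"rx":0,"ry":0,"rz":0,"gripper":1},
    {"tx":0,"ty":0.01,"tz":0,"rx":0,"ry":0,"rz":0,"gripper":1},
    {"tx":0,"ty":0.01,"tz":0,"rx":0,"ry":0,"rz":0,"gripper":1},
    {"tx":0,"ty":0.01,"tz":0,"rx":0,"ry":0,"rz":0,"gripper":1},
    {"tx":0,"ty":0.01,"tz":0,"rx":0,"ry":0,"rz":0,"gripper":1},
    {"tx":0,"ty":0.01,"tz":0,"rx":0,"ry":0,"rz":0,"gripper":1},
    {"tx":0,"ty":0.01,"tz":0,"rx":0,"ry":0,"rz":0,"gripper":1},
    {"tx":0,"ty":0.01,"tz":0,"rx":0,"ry":0,"rz":0,"gripper":1},
    {"tx":0,"ty":0.01,"tz":0,"rx":0,"ry":0,"rz":0,"gripper":1},
  ],
)

```text
time_s: 9.18
ee_pos: [585.0, -122.3, 63.4]
ee_rot: [-180.0, -0.0, 88.9]
force: [-0.3, 0.4, 0.1]
gripper_width: 0.6
gripper_force: 0.2
```

>>> send_rows(
  motion=[
    {"tx":0,"ty":0.01,"tz":0,"rx":0,"ry":0,"rz":0,"gripper":1},
    {"tx":0,"ty":0.01,"tz":0,"rx":0,"ry":0,"rz":0,"gripper":1},
    {"tx":0,"ty":0.01,"tz":0,"rx":0,"ry":0,"rz":0,"gripper":1},
    {"tx":0,"ty":0.01,"tz":0,"rx":0,"ry":0,"rz":0,"gripper":1},
    {"tx":0,"ty":0.01,"tz":0,"rx":0,"ry":0,"rz":0,"gripper":1},
    {"tx":0,"ty":0.006,"tz":0,"rx":0,"ry":0,"rz":0,"gripper":1},
    {"tx":0,"ty":0,"tz":0,"rx":0,"ry":0,"rz":0,"gripper":1},
  ],
)

```text
time_s: 10.05
ee_pos: [613.0, -122.9, 63.5]
ee_rot: [180.0, -0.0, 88.9]
force: [-0.5, 0.7, -0.3]
gripper_width: 0.6
gripper_force: 0.0
```

```bash
python3 - <<'E'
from h import *
g=grab('side','s4.png'); print(env.state()['ee_pos'],env.state()['force'])
a=cv2.resize(g['frame'][170:350,190:430],(800,600),interpolation=2); cv2.imwrite('pics/s4.png',cv2.convertScaleAbs(a,alpha=1.3)[:,:,::-1])
E
```

```text
[ 612.8328879  -122.87061142   63.4552323 ] [1.10533906 0.41257053 0.61597786]
```

View pics/s4.png

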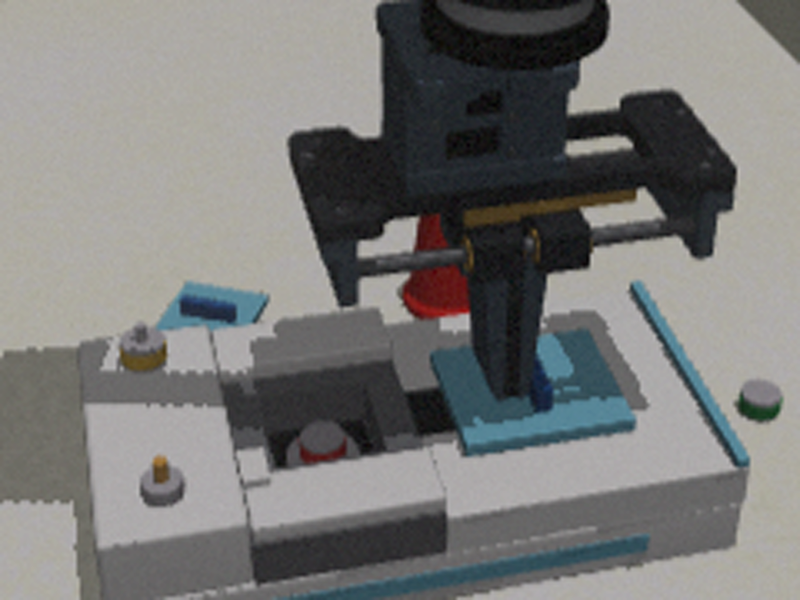

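The cover is off the seat and on the ledge, with its near edge from (465,440) to (630,420), and the bay is open. I'll give it 11 mm more, then back off and rise.

>>> send_rows(
  motion=[
    {"tx":0,"ty":0.009,"tz":0,"rx":0,"ry":0,"rz":0,"gripper":1},
    {"tx":0,"ty":0.008,"tz":0,"rx":0,"ry":0,"rz":0,"gripper":1},
    {"tx":0,"ty":0.005,"tz":0,"rx":0,"ry":0,"rz":0,"gripper":1},
    {"tx":0,"ty":0,"tz":0,"rx":0,"ry":0,"rz":0,"gripper":1},
    {"tx":0,"ty":-0.02,"tz":0,"rx":0,"ry":0,"rz":0,"gripper":1},
    {"tx":0,"ty":0,"tz":-0.06,"rx":0,"ry":0,"rz":0,"gripper":1},
    {"tx":0,"ty":-0.08,"tz":-0.08,"rx":0,"ry":0,"rz":0,"gripper":1},
    {"tx":0,"ty":-0.1,"tz":-0.06,"rx":0,"ry":0,"rz":0,"gripper":1},
    {"tx":0,"ty":-0.1,"tz":0,"rx":0,"ry":0,"rz":0,"gripper":1},
    {"tx":0,"ty":-0.1,"tz":0,"rx":0,"ry":0,"rz":0,"gripper":1},
    {"tx":0,"ty":-0.1,"tz":0,"rx":0,"ry":0,"rz":0,"gripper":1},
    {"tx":0,"ty":0,"tz":0,"rx":0,"ry":0,"rz":0,"gripper":1},
  ],
)

```text
time_s: 11.6
ee_pos: [369.4, -117.5, 163.2]
ee_rot: [-179.9, -0.0, 88.8]
force: [0.7, -0.3, 0.5]
gripper_width: 0.6
gripper_force: 0.0
```

```bash
python3 - <<'E'
from h import *
g=grab('side','s5.png'); t=grab('top','t5.png'); print(env.state()['ee_pos'],env.state()['force'])
hsv=cv2.cvtColor(t['frame'],cv2.COLOR_RGB2HSV); m=cv2.inRange(hsv,(105,120,20),(125,255,255)); k=0*m; k[195:290,355:420]=m[195:290,355:420]
c=max(cv2.findContours(k,0,2)[0],key=cv2.contourArea); b=cv2.minAreaRect(c); print(b,ray(t,*b[0],72), 'want',572.7+62.5,-123.4)
f=lambda i:cv2.resize(i,(400,300),interpolation=2)
a=np.hstack([f(g['frame'][170:350,190:430]),f(t['frame'][175:340,280:500])]); cv2.imwrite('pics/s5.png',cv2.convertScaleAbs(a,alpha=1.5)[:,:,::-1])
E
```

```text
[ 373.65994071 -118.37787004  163.88573173] [0.37144861 0.10734572 0.47854669]
((388.0, 221.5), (3.0, 20.0), 90.0) [ 636.7969819  -122.99764085   72.        ] want 635.2 -123.4
```

View pics/s5.png

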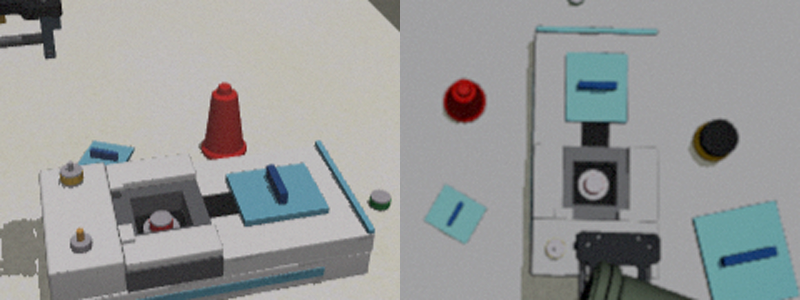

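The cover lies flat on the ledge, with its ridge within 2 mm of the target point, and the bay and bobbin are fully open. The tab slot is level with the ledge, the bystanders haven't moved, and the arm is clear.

```bash
python3 -c "
from workcell import env
print(env.job_done())"
```

```text
the job is handed in; nothing more can be done
None
```

The job is handed in after about 12 s of robot time: I pressed the tab in until it stopped flush, then pushed the cover flat onto the parking ledge, about 2 mm from its best spot, leaving the bobbin bay fully open and the cone, spare bobbin and jar unmoved.

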